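# Crack the stuck lid of a keying kit and hold it ajar

### The arm

A 6-joint arm with a two-finger parallel gripper is mounted at the origin on the work surface. World frame = base frame: x ahead of the robot, y to its left, z up, the work surface at z = 0. Lengths are in m, angles in rad, forces in N, time in s.
With the tool pointing down it reaches from about 0.35 to 0.975 m from the base axis. Payload 4.9 kg.
Tool frame: the origin (TCP) lies at the very end of the fingers, on their centre line; the grasp point (between the pads) lies 19 mm behind it (ctrl.grasp_offset is the distance from the TCP to the grasp point, in m); z points along the fingers, y is the line along which they close (so a half turn about z gives the same grasp; the last joint's range is limited). The gripper opens to 85 mm and grips with 20 to 120 N. Pads are 22 mm wide; open, the fingers measure 114 mm over their backs; the gripper's body (76 mm by 85 mm) begins 54 mm behind the grasp point. The pads swing forward as they close: fully open they stand 13 mm farther back than shut.
Start: joints at [1.029, 0.053, 1.613, -0, 1.476, -0.119], TCP at [0.256, 0.57, 0.231] pointing down, gripper open.
Joint ranges: [-3.01, 3.01], [-1.01, 2.22], [0.06, 2.58], [-1.02, 4.17], [0.09, 2.62], [-3.14, 3.14]. Speed limits (rad/s): [2.57, 2.57, 3.14, 3.14, 3.14, 3.14].

### API

Orientations are given as a rotation vector (axis times angle).
In Python, from station import ctrl, optics gives the robot as it stands.
- The arm moves only by the shell command python3 -m handwheel 'ROWS' [OPENING] [FORCE]. ROWS is JSON, a list of rows, each an object of numbers: "tx", "ty", "tz": the shift along the tool's x, y, z in mm; "roll": the turn about the tool's z in rad. A call has 1 to 12 rows; each row shifts and turns the commanded pose from where the row before left it, along the tool's axes as they then stand; what a row does not reach is not made up. A row lasts 1/12 s, in which the tool goes at most 41.7 mm and 7.16 degrees, less where a joint would pass 70% of its speed; a pose out of reach is approached as far as the arm can. A call with a gripper value outside its range is refused whole. OPENING is the finger opening in mm, from 0 to 85.4, set as the call begins (- or left out, the last holds). The fingers move at their own pace and stop on an object; FORCE is the grip in N (left out, the last holds). Time passes only in rows, so rows that do not move let the fingers close. It gives the time, the measured TCP pose, the force, the opening and the grip force at its end, in the units of the state.
- ctrl.get_obs(): the state, without advancing time (a new reading comes with each control period).
- optics.get_image(name): name is "scene" or "top" or "wrist"; returns (picture, depth): 384x512x3 uint8, red, green, blue; 384x512 float32, m along the optical axis (not along the pixel's ray), 0 where there is no reading.
- optics.camera_params(name): a dict with "mtx" (3x3 intrinsics, pixels), "extrinsics" (4x4, takes a point from camera to world coordinates); the wrist camera has in their place "tool_from_camera" (4x4, takes a point from camera to tool coordinates, whose origin is the TCP and whose axes are the flange's). Camera axes: x right, y down, z forward; pixel columns grow to the right and rows downward; lengths in m; the calibration is good to about 2 mm. The wrist camera is an equidistant fisheye: a pixel r from the principal point sees the ray r / f radians off the axis. A picture is of the moment at which its call begins: read the wrist's pose just before it. camera_params takes no time and is no camera call.
- ctrl.finish_job(): hands the job in; it is judged then, once.
The state is a dict: "t": time; "q": joint angles; "dq": joint speeds; "effort": joint torques, N m; "tool_pos": TCP position; "tool_rot": TCP orientation; "contact_force": force on the tool from outside, world axes, zero at the start; "wrist_torque": the same for the moment, N m; "opening": finger opening in m; "grip_force": force on a finger pad.
Only numpy, scipy, OpenCV 4.12 (cv2) and the standard library are available. Lean on these libraries where they do the work, as an engineer would, in place of code of your own. Each camera call takes 0.05 s, during which the arm holds its last target. There are 200 camera calls.

### The job

The lid of the shut keying kit is stuck down by its rubber seal and I want a look inside without the pins jumping. First lift the loupe off the lid with a light grip (it cracks if squeezed hard) and set it down upright on a free part of the rubber mat, not dropped; then take the bar handle, ease the lid up past the point where the seal lets go without letting it fly open, and finish while still holding it ajar, its front edge about 25 mm up. Leave the other things on the counter where they are.

Things in the scene. Friction and masses are not known exactly. Their poses are not given: they have to be found in the camera images.
- case: The keying kit: shut yellow plastic box fixed to the counter, 180 x 250 mm (x by y), 68 mm high with its lid on. Origin: centre of its underside on the counter; x points from the handle side to the hinge side, z up. Its flat lid top is 68 mm above the origin. Turned up to 0.3 rad.
- lid (a joint): Angle of the kit's lid in rad: 0 shut, grows as the front edge rises; 0.14 = front edge 25 mm up. Lid 185 mm from hinge to front edge, 258 mm wide, 14 mm thick, about 0.4 kg, swings freely on its hinge and drops back onto its seal (0.05 rad) if let go. Stuck at first: about 15 N up at the bar in the first 2 mm of lift, then about 6 N, free at 8 to 9 mm (0.05 rad) with a small hop; then about 3 N.
- lid_grip (a point): Middle of the bar of the lid's dark steel bow handle: round, 11 mm thick, 104 mm long between two posts, along y, near the lid's front edge. The point lies on the bar's axis, 32 mm above the lid's top (100 mm above the counter when shut) and 160 mm in front of the hinge line. It goes with the lid, on an arc about the hinge line. It cannot give sideways; a 35 N grip holds.
- lid_hinge (a point): Middle of the lid's hinge line, at the back of the case 54 mm above the counter; the hinge axis is the case's y axis. 90 mm behind the case's origin along its x.
- lid_lip (a point): Middle of the lower front edge of the lid, 185 mm from the hinge line; 54 mm above the counter when shut; this is the front edge that is to be held up.
- loupe: Stand loupe, upright cylinder 38 mm across and 42 mm high, clear skirt and black eyepiece, about 60 g, standing loose on the lid behind the handle. Origin: centre of its underside, z up. Fragile: it cracks if gripped with more than about 45 N per finger; 20 to 25 N holds it well.
- mat: Black rubber bench mat lying fixed on the counter, 150 x 210 mm (x by y), 4 mm thick. Origin: centre of its underside, z up. The cylinder and the rod lie in its +y half; its -y half is free.
- cylinder: Brass lock cylinder standing on the mat, 35 mm across its flange and 32 mm high; leave it. Origin: centre of its underside.
- follower: Aluminium rod lying on the mat, 13 mm thick, 110 mm long along its x; leave it. Origin: middle of its length, underside.
- padlock: Loose laminated steel padlock standing on the counter behind, 50 mm wide, 26 mm deep, 86 mm high with its shackle; leave it. Origin: centre of its underside.
- graphite: Small grey bottle standing on the counter behind, 36 mm across, 85 mm high; leave it. Origin: centre of its underside.
- screwdriver: Screwdriver lying on the counter at the left, 180 mm long along its x; leave it. Origin: on the counter under it.
- carton: Cardboard carton of key blanks at the back, 70 x 110 mm, 55 mm high; leave it. Origin: centre of its underside.
- tagged_key: Brass key with a white tag lying flat at the right, about 105 mm long, 4 mm thick; leave it. Origin: under the key's round bow.

How it is judged:
By the outcome, as a careful person would: the job done as asked, in the order asked, and still so for the second after the job is handed in, while the arm keeps its last pose, push and grip.
It also fails if it takes over 61 s, if anything falls off the work surface, if the arm or the gripper's body presses on something with over 40 N, if the wrist force passes 120 N, or if a joint passes its speed limit or range.

## Working session

There is one attempt and no reset: what is moved stays moved. The work goes in short steps, Python scripts to look and compute and a shell command to move; the robot and the scene stay as the last step left them, time stands still between calls to the robot, and variables do not carry over. Pictures are saved under pics/ and viewed, at most 10 in all, crops included, and the job is handed in when it is done.

```bash
ls; mkdir -p pics
python3 - <<'E'
from station import ctrl, optics
import cv2, numpy as np
o=ctrl.get_obs(); print(o)
for n in ("scene","top"):
    im,d=optics.get_image(n); np.savez(f"pics/{n}0.npz",im=im,d=d)
    cv2.imwrite(f"pics/{n}0.png",im[:,:,::-1]); p=optics.camera_params(n); print(n,p)
print(optics.camera_params("wrist"))
E
```

```text
pics
{'t': 0.0, 'q': array([ 1.02899914e+00,  5.33622888e-02,  1.61430360e+00,  8.24954771e-07,
        1.47599931e+00, -1.18998812e-01]), 'dq': array([-2.03938446e-05,  1.40044617e-04, -5.98250234e-04, -1.55815346e-03,
        1.38204505e-03, -1.22293082e-03]), 'effort': array([-1.17653258e-04, -3.93684053e+01, -3.70173526e+01, -2.41246507e-04,
        7.21282893e-03, -3.72272530e-05]), 'tool_pos': array([0.25611936, 0.56942472, 0.23005392]), 'tool_rot': array([-0.65905312, -3.07099574,  0.00307839]), 'contact_force': array([-0.04211101, -0.44073165,  0.03936128]), 'wrist_torque': array([-0.03699627,  0.01023269, -0.04919921]), 'grip_force': 0.0, 'opening': 0.08519567741519399}
scene {'mtx': array([[364.73769894,   0.        , 255.53724004],
       [  0.        , 364.73769894, 189.4956625 ],
       [  0.        ,   0.        ,   1.        ]]), 'extrinsics': array([[ 0.04460182,  0.83163273, -0.55353201,  1.18093924],
       [ 0.99899791, -0.03506512,  0.0278138 , -0.04556045],
       [ 0.0037212 , -0.55421787, -0.83236333,  0.91908081],
       [ 0.        ,  0.        ,  0.        ,
[... 268 characters left out ...]
0.99993609, -0.0073942 ,  0.00855209, -0.00445592],
       [-0.00769799, -0.10869035, -0.99404585,  1.31056769],
       [ 0.        ,  0.        ,  0.        ,  1.        ]])}
{'mtx': array([[297.31863964,   0.        , 251.89266932],
       [  0.        , 297.31863964, 190.3605573 ],
       [  0.        ,   0.        ,   1.        ]]), 'tool_from_camera': array([[ 3.39327930e-04, -9.60236864e-01, -2.79186409e-01,
         7.17454250e-02],
       [ 9.99999710e-01,  5.16283131e-04, -5.60293259e-04,
         2.73126002e-05],
       [ 6.82153475e-04, -2.79186137e-01,  9.60236760e-01,
        -1.43277597e-01],
       [ 0.00000000e+00,  0.00000000e+00,  0.00000000e+00,
         1.00000000e+00]])}
```

View pics/top0.png

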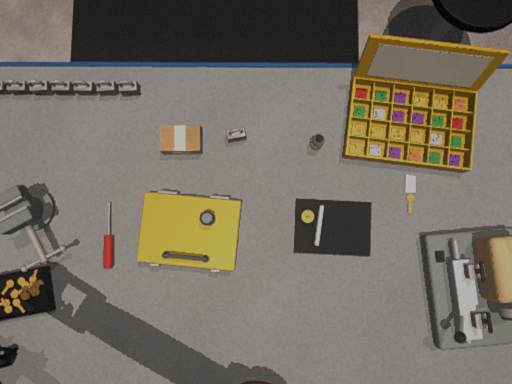

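View pics/scene0.png

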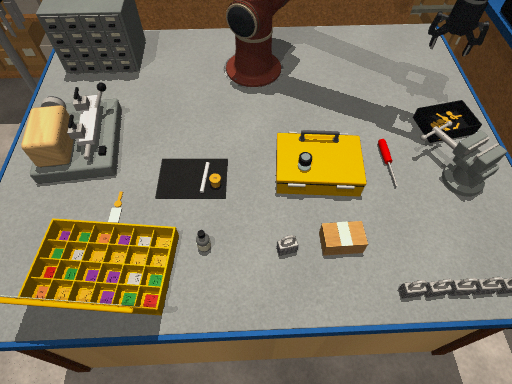

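Top view: yellow case around (190,231), handle bar at (186,257) on the robot side, loupe at (207,217). The mat is at (333,227), and its free −y half is at right, around (352,228).

```bash
cat > h.py <<'E'
import cv2, numpy as np
from station import ctrl, optics
def ray(n,uv,z):
    p=optics.camera_params(n);K=p["mtx"];T=p["extrinsics"]
    r=T[:3,:3]@np.linalg.solve(K,np.r_[uv,1.]); return T[:3,3]+r*(z-T[2,3])/r[2]
def pt(n,u,v,d):
    p=optics.camera_params(n);K=p["mtx"];T=p["extrinsics"]
    return T[:3,:3]@(np.linalg.solve(K,np.array([u,v,1.]))*d)+T[:3,3]
E
python3 - <<'E'
from h import *
for n,box in (("top",(135,185,245,275)),("scene",(270,125,370,200))):
    f=np.load(f"pics/{n}0.npz");im,d=f["im"],f["d"]
    p=optics.camera_params(n);K=p["mtx"];T=p["extrinsics"]
    v,u=np.mgrid[:384,:512]
    X=np.stack([(u-K[0,2])/K[0,0]*d,(v-K[1,2])/K[1,1]*d,d],-1)@T[:3,:3].T+T[:3,3]
    hsv=cv2.cvtColor(im,cv2.COLOR_RGB2HSV)
    B=np.zeros((384,512),bool);B[box[1]:box[3],box[0]:box[2]]=1
    lid=B&(hsv[...,1]>150)&(hsv[...,2]>60)&(abs(hsv[...,0].astype(int)-26)<8)&(abs(X[...,2]-.068)<.012)
    P=np.array([ray(n,(a,b),.068)[:2] for b,a in zip(*np.where(lid))],np.float32)
    print(n,"lid z",np.median(X[lid][:,2]),"rect",cv2.minAreaRect(P))
    for lo,hi,nm in ((.085,.104,'all85-104'),(.104,.13,'loupe')):
        m=B&(X[...,2]>lo)&(X[...,2]<hi)
        k,l,s,c=cv2.connectedComponentsWithStats(m.astype(np.uint8))
        for i in range(1,k):
            if s[i,4]>8: 
                q=X[l==i];print(nm,s[i],c[i],q.mean(0).round(4),q.min(0).round(3),q.max(0).round(3), 'rect',cv2.minAreaRect(q[:,:2].astype(np.float32)))
    dark=B&(hsv[...,2]<70)
    k,l,s,c=cv2.connectedComponentsWithStats(dark.astype(np.uint8))
    for i in range(1,k):
        if s[i,4]>15: print('dark',s[i],c[i],'z.1',ray(n,c[i],.1).round(4),'z.11',ray(n,c[i],.11).round(4),np.median(X[l==i],axis=0).round(3))
    mb=np.zeros_like(B)
    if n=="top": mb[195:260,290:376]=1
    else: mb[150:205,150:232]=1
    m=mb&(im.max(2)<50)&(abs(X[...,2]-.004)<.01)
    P=np.array([ray(n,(a,b),.004)[:2] for b,a in zip(*np.where(m))],np.float32)
    r=cv2.minAreaRect(P);print("mat",r,cv2.boxPoints(r).round(3).tolist())
    for lo,hi in ((.01,.045),):
        m=mb&(X[...,2]>lo)&(X[...,2]<hi);k,l,s,c=cv2.connectedComponentsWithStats(m.astype(np.uint8))
        for i in range(1,k):
            if s[i,4]>8: print('onmat',s[i],X[l==i].mean(0).round(3),X[l==i].min(0).round(3),X[l==i].max(0).round(3))
    cv2.imwrite(f"pics/{n}_c.png",cv2.resize(im[box[1]:box[3],box[0]:box[2],::-1],None,fx=6,fy=6,interpolation=2))
E
```

```text
Traceback (most recent call last):
  File "h.py", line 4, in ray
    p=optics.camera_params(n);K=p["mtx"];T=p["extrinsics"]
ValueError: time passes only in moves, steps and waits
```

```bash
cat > h.py <<'E'
import cv2, numpy as np, functools
from station import ctrl, optics
par=functools.lru_cache(None)(lambda n: optics.camera_params(n))
def ray(n,uv,z):
    p=par(n);K=p["mtx"];T=p["extrinsics"]
    r=T[:3,:3]@np.linalg.solve(K,np.r_[uv,1.]); return T[:3,3]+r*(z-T[2,3])/r[2]
def cloud(n,d):
    p=par(n);K=p["mtx"];T=p["extrinsics"];v,u=np.mgrid[:384,:512]
    return np.stack([(u-K[0,2])/K[0,0]*d,(v-K[1,2])/K[1,1]*d,d],-1)@T[:3,:3].T+T[:3,3]
E
cat > m.py <<'E'
from h import *
for n,box in (("top",(135,185,245,275)),("scene",(270,125,370,200))):
    f=np.load(f"pics/{n}0.npz");im,d=f["im"],f["d"]
    X=cloud(n,d)
    hsv=cv2.cvtColor(im,cv2.COLOR_RGB2HSV)
    B=np.zeros((384,512),bool);B[box[1]:box[3],box[0]:box[2]]=1
    lid=B&(hsv[...,1]>150)&(hsv[...,2]>60)&(abs(hsv[...,0].astype(int)-26)<8)&(abs(X[...,2]-.068)<.012)
    P=np.array([ray(n,(a,b),.068)[:2] for b,a in zip(*np.where(lid))],np.float32)
    print(n,"lid z",np.median(X[lid][:,2]),"rect",cv2.minAreaRect(P))
    for lo,hi,nm in ((.085,.104,'all85-104'),(.104,.13,'loupe')):
        m=B&(X[...,2]>lo)&(X[...,2]<hi)
        k,l,s,c=cv2.connectedComponentsWithStats(m.astype(np.uint8))
        for i in range(1,k):
            if s[i,4]>8:
                q=X[l==i];print(nm,s[i],c[i],q.mean(0).round(4),q.min(0).round(3),q.max(0).round(3), 'rect',cv2.minAreaRect(q[:,:2].astype(np.float32)))
    dark=B&(hsv[...,2]<70)
    k,l,s,c=cv2.connectedComponentsWithStats(dark.astype(np.uint8))
    for i in range(1,k):
        if s[i,4]>15: print('dark',s[i],c[i],'z.1',ray(n,c[i],.1).round(4),'z.11',ray(n,c[i],.11).round(4),np.median(X[l==i],axis=0).round(3))
    mb=np.zeros_like(B)
    if n=="top": mb[195:260,290:376]=1
    else: mb[150:205,150:232]=1
    m=mb&(im.max(2)<50)&(abs(X[...,2]-.004)<.01)
    P=np.array([ray(n,(a,b),.004)[:2] for b,a in zip(*np.where(m))],np.float32)
    r=cv2.minAreaRect(P);print("mat",r,cv2.boxPoints(r).round(3).tolist())
    m=mb&(X[...,2]>.01)&(X[...,2]<.045);k,l,s,c=cv2.connectedComponentsWithStats(m.astype(np.uint8))
    for i in range(1,k):
        if s[i,4]>8: print('onmat',s[i],X[l==i].mean(0).round(3),X[l==i].min(0).round(3),X[l==i].max(0).round(3))
    cv2.imwrite(f"pics/{n}_c.png",cv2.resize(im[box[1]:box[3],box[0]:box[2],::-1],None,fx=6,fy=6,interpolation=2))
E
python3 m.py
```

```text
top lid z 0.06899962969767937 rect ((0.5037420988082886, 0.17743651568889618), (0.2558940351009369, 0.1828189194202423), 84.92557525634766)
all85-104 [182 255   5   5  10] [184.3 257. ] [0.4358 0.182  0.1025] [0.431 0.178 0.1  ] [0.441 0.188 0.104] rect ((0.43576058745384216, 0.18289600312709808), (0.007959590293467045, 0.012157758697867393), 77.93659973144531)
loupe [200 211  15  15 176] [206.86363636 217.97727273] [0.5348 0.1257 0.1107] [0.517 0.107 0.104] [0.553 0.144 0.117] rect ((0.5348964929580688, 0.12568125128746033), (0.03567444160580635, 0.03603605553507805), 44.6334114074707)
loupe [162 254  45   8 137] [184.02189781 257.04379562] [0.4358 0.1821 0.1065] [0.426 0.126 0.104] [0.443 0.238 0.112] rect ((0.4358660876750946, 0.18231481313705444), (0.1125793531537056, 0.01028301939368248), 84.65785217285156)
dark [207 214   7  11  16] [211.375  220.1875] z.1 [0.5297 0.1152 0.1   ] z.11 [0.5293 0.1142 0.11  ] [0.527 0.113 0.111]
mat ((0.5186905264854431, -0.20922163128852844), (0.20374225080013275, 0.1441916674375534), 87.59092712402344) [[0.44200000166893005, -0.30799999833106995
[... 1580 characters left out ...]
2 160.41304348] z.1 [0.5426 0.1261 0.1   ] z.11 [0.5504 0.124  0.11  ] [0.549 0.124 0.106]
dark [306 184  31   2  38] [321.92105263 184.36842105] z.1 [0.6271 0.1633 0.1   ] z.11 [0.6339 0.1608 0.11  ] [0.596 0.18  0.054]
mat ((0.5209767818450928, -0.20663002133369446), (0.2077144831418991, 0.14720845222473145), 87.57853698730469) [[0.4429999887943268, -0.3070000112056732], [0.5899999737739563, -0.3140000104904175], [0.5989999771118164, -0.10599999874830246], [0.4519999921321869, -0.10000000149011612]]
onmat [200 162  10  30 122] [ 0.526 -0.169  0.015] [ 0.469 -0.181  0.01 ] [ 0.578 -0.156  0.021]
onmat [209 173  12  14 120] [ 0.55  -0.136  0.031] [ 0.529 -0.152  0.01 ] [ 0.563 -0.12   0.039]
```

View pics/top_c.png

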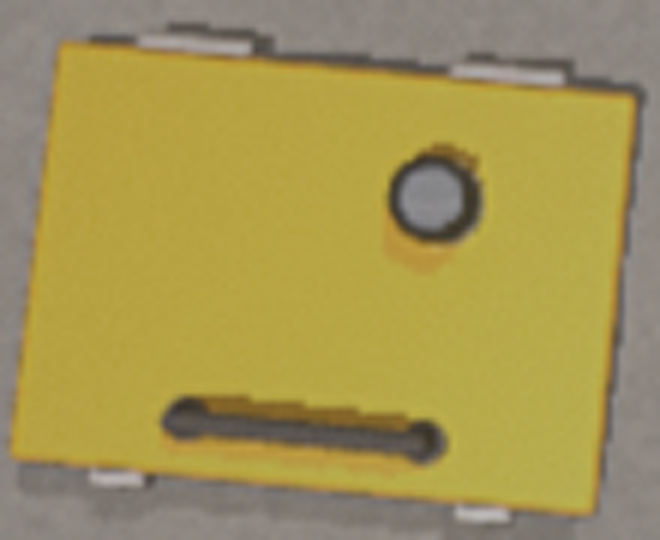

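Top crop: bar ends at about (185,418) and (425,441), loupe centre at (433,198). Both views agree: loupe at (0.536, 0.126), bar at (0.437, 0.182, 0.10), case yaw about −0.088. The heights and sizes match those given. Turn the tool first.

```bash
cat > go.py <<'E'
import sys,numpy as np
from scipy.spatial.transform import Rotation as R
from station import ctrl
o=ctrl.get_obs(); Rm=R.from_rotvec(o["tool_rot"]).as_matrix(); p=o["tool_pos"]
a=[float(v) for v in sys.argv[1:]]
y=np.arctan2(Rm[1,1],Rm[0,1]); 
print("t",round(o["t"],2),"pos",p.round(4),"zaxis",Rm[:,2].round(3),"F",o["contact_force"].round(1),"open",round(o["opening"]*1e3,1),"grip",round(o["grip_force"],1))
print("yaw of tool y",round(y,4),"roll needed to -0.088:",round(y+.088,4))
if len(a)==3: print("tool shift mm",(1e3*Rm.T@(np.array(a)-p)).round(1))
E
R='{"roll":0.12,"tz":-5}'
python3 -m handwheel '[{"roll":0.124,"tz":-5},{"roll":0.124,"tz":-5},{"roll":0.124,"tz":-5},{"roll":0.124,"tz":-5},{"roll":0.124,"tz":-5},{"roll":0.124,"tz":-5},{"roll":0.124,"tz":-5},{"roll":0.124,"tz":-5},{"roll":0.124,"tz":-5},{"roll":0.12,"tz":-5},{}]' 85 22
python3 go.py 0.536 0.126 0.2
```

```text
t 0.1 pos [0.2562 0.5695 0.2302] zaxis [-0.001 -0.002 -1.   ] F [0.3 0.4 0. ] open 85.5 grip 0.0
yaw of tool y 1.148 roll needed to -0.088: 1.236
tool shift mm [-437.2 -289.5   30.6]$[0]: bad value
```

```bash
python3 -m handwheel '[{"tx":0,"ty":0,"tz":-5,"roll":0.12}]' 85 22; echo; python3 -m handwheel --help | head -30;python3 go.py
```

```text
t: 0.18
tool_pos: [0.2559, 0.569, 0.2342]
tool_rot: [-0.845, -3.025, 0.006]
contact_force: [-0.3, 0.3, -0.3]
opening: 0.0852
grip_force: 0.0

t 0.18 pos [0.2559 0.569  0.2342] zaxis [-0.002 -0.003 -1.   ] F [-0.3  0.3 -0.3] open 85.2 grip 0.0
yaw of tool y 1.0261 roll needed to -0.088: 1.1141invalid input: not JSON, or not a number
```

```bash
python3 -m handwheel '[{"tx":0,"ty":0,"tz":-5,"roll":0.124},{"tx":0,"ty":0,"tz":-5,"roll":0.124},{"tx":0,"ty":0,"tz":-5,"roll":0.124},{"tx":0,"ty":0,"tz":-5,"roll":0.124},{"tx":0,"ty":0,"tz":-5,"roll":0.124},{"tx":0,"ty":0,"tz":-5,"roll":0.124},{"tx":0,"ty":0,"tz":-5,"roll":0.124},{"tx":0,"ty":0,"tz":-5,"roll":0.124},{"tx":0,"ty":0,"tz":-5,"roll":0.124},{"tx":0,"ty":0,"tz":0,"roll":0}]' 85 22
python3 go.py 0.536 0.126 0.2
```

```text
t: 1.02
tool_pos: [0.2566, 0.5702, 0.282]
tool_rot: [-2.319, -2.119, -0.002]
contact_force: [0.5, 0.4, -0.3]
opening: 0.0851
grip_force: 0.0
t 1.02 pos [0.2566 0.5702 0.282 ] zaxis [ 0.001  0.001 -1.   ] F [ 0.5  0.4 -0.3] open 85.1 grip 0.0
yaw of tool y -0.09 roll needed to -0.088: -0.002
tool shift mm [-417.3  318.2   81.8]
```

```bash
python3 -m handwheel '[{"tx":-32,"ty":24,"tz":0,"roll":0},{"tx":-32,"ty":24,"tz":0,"roll":0},{"tx":-32,"ty":24,"tz":0,"roll":0},{"tx":-32,"ty":24,"tz":0,"roll":0},{"tx":-32,"ty":24,"tz":0,"roll":0},{"tx":-32,"ty":24,"tz":0,"roll":0},{"tx":-32,"ty":24,"tz":0,"roll":0},{"tx":-32,"ty":24,"tz":0,"roll":0},{"tx":-32,"ty":24,"tz":0,"roll":0},{"tx":-32,"ty":24,"tz":0,"roll":0},{"tx":-32,"ty":24,"tz":0,"roll":0},{"tx":0,"ty":0,"tz":0,"roll":0}]' 85 22
python3 go.py 0.536 0.126 0.2
```

```text
t: 2.02
tool_pos: [0.4909, 0.1908, 0.2805]
tool_rot: [2.32, 2.115, -0.003]
contact_force: [-0.1, 0.5, 0.0]
opening: 0.0849
grip_force: 0.0
t 2.02 pos [0.4909 0.1908 0.2805] zaxis [ 0.    -0.003 -1.   ] F [-0.1  0.5  0. ] open 84.9 grip 0.0
yaw of tool y -0.0921 roll needed to -0.088: -0.0041
tool shift mm [-60.1  50.8  80.7]
```

```bash
python3 -m handwheel '[{"tx":-20,"ty":17,"tz":15,"roll":0},{"tx":-20,"ty":17,"tz":15,"roll":0},{"tx":-20,"ty":17,"tz":15,"roll":0},{"tx":0,"ty":0,"tz":15,"roll":0},{"tx":0,"ty":0,"tz":0,"roll":0},{"tx":0,"ty":0,"tz":0,"roll":0}]' 85 22
python3 - <<'E'
from h import *
from scipy.spatial.transform import Rotation as R
o=ctrl.get_obs(); im,d=optics.get_image("wrist"); np.savez("pics/w1.npz",im=im,d=d,p=o["tool_pos"],r=o["tool_rot"]); cv2.imwrite("pics/w1.png",im[:,:,::-1])
p=par("wrist");K=p["mtx"];T=p["tool_from_camera"];Rm=R.from_rotvec(o["tool_rot"]).as_matrix()
for X in ((.536,.126,.11),(.437,.182,.106)):
    c=T[:3,:3].T@(Rm.T@(np.array(X)-o["tool_pos"])-T[:3,3]); r=np.hypot(*c[:2]); th=np.arctan2(r,c[2])
    print("expected px",K[:2,2]+K[0,0]*th*c[:2]/r)
E
python3 go.py 0.536 0.126 0.2
```

```text
t: 2.52
tool_pos: [0.533, 0.132, 0.2198]
tool_rot: [-2.314, -2.122, 0.004]
contact_force: [0.1, 0.9, 0.9]
opening: 0.0848
grip_force: 0.0
expected px [257.12320294 193.75759041]
expected px [143.16165951 142.34680986]
t 2.57 pos [0.5336 0.1324 0.2212] zaxis [-0.001  0.    -1.   ] F [-0.2  0.4 -0.2] open 84.8 grip 0.0
yaw of tool y -0.086 roll needed to -0.088: 0.002
tool shift mm [-6.2  2.9 21.2]
```

View pics/w1.png

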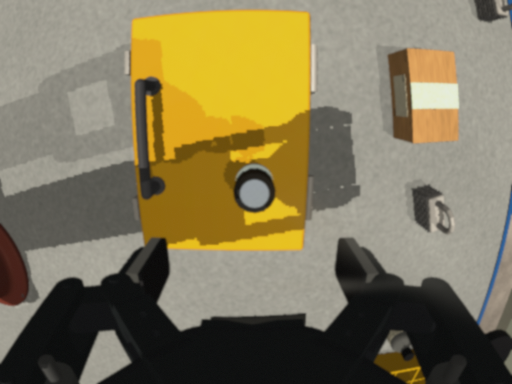

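Wrist view: loupe top at (256,192), predicted (257,194), so it agrees to about 1 mm. The bar lies along u≈143. Descend on the loupe.

```bash
python3 -m handwheel '[{"tx":-6,"ty":3,"tz":20,"roll":0},{"tx":0,"ty":0,"tz":30,"roll":0},{"tx":0,"ty":0,"tz":30,"roll":0},{"tx":0,"ty":0,"tz":30,"roll":0},{"tx":0,"ty":0,"tz":20,"roll":0},{"tx":0,"ty":0,"tz":10,"roll":0},{"tx":0,"ty":0,"tz":4,"roll":0},{"tx":0,"ty":0,"tz":0,"roll":0},{"tx":0,"ty":0,"tz":0,"roll":0}]' 85 22
python3 go.py 0.536 0.126 0.076
```

```text
t: 3.32
tool_pos: [0.5378, 0.1261, 0.0794]
tool_rot: [2.315, 2.121, 0.004]
contact_force: [0.3, 0.3, 0.9]
opening: 0.0851
grip_force: 0.0
t 3.32 pos [0.5378 0.1261 0.0794] zaxis [ 0.003  0.    -1.   ] F [0.3 0.3 0.9] open 85.1 grip 0.0
yaw of tool y -0.0871 roll needed to -0.088: 0.0009
tool shift mm [-0.3 -1.8  3.4]
```

```bash
python3 -m handwheel '[{"tx":0,"ty":-1,"tz":2,"roll":0},{"tx":0,"ty":0,"tz":0,"roll":0},{"tx":0,"ty":0,"tz":0,"roll":0},{"tx":0,"ty":0,"tz":0,"roll":0},{"tx":0,"ty":0,"tz":0,"roll":0},{"tx":0,"ty":0,"tz":0,"roll":0}]' 46 22
python3 -m handwheel '[{"tx":0,"ty":0,"tz":0,"roll":0},{"tx":0,"ty":0,"tz":0,"roll":0},{"tx":0,"ty":0,"tz":0,"roll":0},{"tx":0,"ty":0,"tz":0,"roll":0},{"tx":0,"ty":0,"tz":0,"roll":0},{"tx":0,"ty":0,"tz":0,"roll":0},{"tx":0,"ty":0,"tz":0,"roll":0},{"tx":0,"ty":0,"tz":0,"roll":0}]' 30 22
python3 go.py 0.536 0.126 0.076
```

```text
t: 3.82
tool_pos: [0.5356, 0.1257, 0.0755]
tool_rot: [2.317, 2.121, 0.001]
contact_force: [0.5, 0.1, -0.1]
opening: 0.046
grip_force: 0.0
t: 4.48
tool_pos: [0.5356, 0.1257, 0.0755]
tool_rot: [2.317, 2.121, 0.0]
contact_force: [-0.1, 0.0, 1.2]
opening: 0.0374
grip_force: 22.4
t 4.48 pos [0.5356 0.1257 0.0755] zaxis [ 0. -0. -1.] F [-0.1  0.   1.2] open 37.4 grip 22.4
yaw of tool y -0.088 roll needed to -0.088: -0.0
tool shift mm [ 0.3  0.4 -0.5]
```

```bash
python3 -m handwheel '[{"tx":0,"ty":0,"tz":-5,"roll":0},{"tx":0,"ty":0,"tz":-10,"roll":0},{"tx":0,"ty":0,"tz":-20,"roll":0},{"tx":0,"ty":0,"tz":-20,"roll":0},{"tx":0,"ty":0,"tz":-20,"roll":0},{"tx":0,"ty":0,"tz":-15,"roll":0},{"tx":0,"ty":0,"tz":0,"roll":0}]'
python3 go.py 0.515 -0.26 0.1655
```

```text
t: 5.07
tool_pos: [0.5379, 0.126, 0.1703]
tool_rot: [2.313, 2.118, 0.01]
contact_force: [0.7, 0.6, 0.1]
opening: 0.0376
grip_force: 22.3
t 5.07 pos [0.5379 0.126  0.1703] zaxis [ 0.008  0.001 -1.   ] F [0.7 0.6 0.1] open 37.6 grip 22.3
yaw of tool y -0.0879 roll needed to -0.088: 0.0001
tool shift mm [-386.5   11.     4.3]
```

```bash
python3 -m handwheel '[{"tx":-10,"ty":0,"tz":0,"roll":0},{"tx":-20,"ty":1,"tz":0,"roll":0},{"tx":-35,"ty":1,"tz":0,"roll":0},{"tx":-40,"ty":1,"tz":0,"roll":0},{"tx":-40,"ty":1,"tz":0,"roll":0},{"tx":-40,"ty":1,"tz":0,"roll":0},{"tx":-40,"ty":1,"tz":0,"roll":0},{"tx":-40,"ty":1,"tz":0,"roll":0},{"tx":-40,"ty":1,"tz":0,"roll":0},{"tx":-40,"ty":1,"tz":0,"roll":0},{"tx":-25,"ty":1,"tz":0,"roll":0},{"tx":-15,"ty":1,"tz":0,"roll":0}]'
python3 -m handwheel '[{"tx":0,"ty":0,"tz":0,"roll":0},{"tx":0,"ty":0,"tz":0,"roll":0},{"tx":0,"ty":0,"tz":0,"roll":0},{"tx":0,"ty":0,"tz":0,"roll":0}]'
python3 go.py 0.515 -0.26 0.0115
```

```text
t: 6.07
tool_pos: [0.5107, -0.2616, 0.1634]
tool_rot: [-2.319, -2.116, 0.002]
contact_force: [0.2, -0.1, 0.0]
opening: 0.0376
grip_force: 22.3
t: 6.4
tool_pos: [0.5125, -0.2572, 0.1648]
tool_rot: [-2.314, -2.123, -0.0]
contact_force: [0.2, 0.4, -0.1]
opening: 0.0374
grip_force: 22.3
t 6.4 pos [ 0.5125 -0.2572  0.1648] zaxis [-0.001  0.001 -1.   ] F [ 0.2  0.4 -0.1] open 37.4 grip 22.3
yaw of tool y -0.0862 roll needed to -0.088: 0.0018
tool shift mm [ -2.7   2.8 153.3]
```

Held and over the mat's free half. Lower to about 3 mm above it.

```bash
python3 -m handwheel '[{"tx":0,"ty":0,"tz":10,"roll":0},{"tx":0,"ty":0,"tz":25,"roll":0},{"tx":0,"ty":0,"tz":30,"roll":0},{"tx":0,"ty":0,"tz":30,"roll":0},{"tx":0,"ty":0,"tz":25,"roll":0},{"tx":0,"ty":0,"tz":15,"roll":0},{"tx":0,"ty":0,"tz":10,"roll":0},{"tx":0,"ty":0,"tz":5,"roll":0},{"tx":0,"ty":0,"tz":0,"roll":0},{"tx":0,"ty":0,"tz":0,"roll":0},{"tx":0,"ty":0,"tz":0,"roll":0}]'
python3 go.py 0.515 -0.26 0.0115
```

```text
t: 7.32
tool_pos: [0.5137, -0.2594, 0.0169]
tool_rot: [2.315, 2.12, 0.001]
contact_force: [-0.2, -0.4, 0.4]
opening: 0.0375
grip_force: 22.3
t 7.32 pos [ 0.5137 -0.2594  0.0169] zaxis [ 0.002 -0.002 -1.   ] F [-0.2 -0.4  0.4] open 37.5 grip 22.3
yaw of tool y -0.0877 roll needed to -0.088: 0.0003
tool shift mm [-0.5  1.3  5.4]
```

```bash
python3 -m handwheel '[{"tx":0,"ty":0,"tz":1,"roll":0},{"tx":0,"ty":0,"tz":1,"roll":0},{"tx":0,"ty":0,"tz":1,"roll":0},{"tx":0,"ty":0,"tz":0.5,"roll":0},{"tx":0,"ty":0,"tz":0,"roll":0},{"tx":0,"ty":0,"tz":0,"roll":0}]'; python3 go.py
python3 -m handwheel '[{"tx":0,"ty":0,"tz":0.5,"roll":0},{"tx":0,"ty":0,"tz":0.5,"roll":0},{"tx":0,"ty":0,"tz":0,"roll":0},{"tx":0,"ty":0,"tz":0,"roll":0}]';python3 go.py
```

```text
t: 7.82
tool_pos: [0.5125, -0.2588, 0.0118]
tool_rot: [-2.317, -2.121, 0.0]
contact_force: [-0.3, -0.2, -0.6]
opening: 0.0376
grip_force: 22.3
t 7.82 pos [ 0.5125 -0.2588  0.0118] zaxis [-0.  0. -1.] F [-0.3 -0.2 -0.6] open 37.6 grip 22.3
yaw of tool y -0.088 roll needed to -0.088: -0.0
t: 8.15
tool_pos: [0.5126, -0.2588, 0.0115]
tool_rot: [-2.317, -2.121, 0.0]
contact_force: [-2.0, 1.4, 5.1]
opening: 0.0374
grip_force: 22.8
t 8.15 pos [ 0.5126 -0.2588  0.0115] zaxis [-0.  0. -1.] F [-2.   1.4  5.1] open 37.4 grip 22.8
yaw of tool y -0.088 roll needed to -0.088: 0.0
```

Contact at the expected height. Release and rise.

```bash
python3 -m handwheel '[{"tx":0,"ty":0,"tz":0,"roll":0},{"tx":0,"ty":0,"tz":0,"roll":0},{"tx":0,"ty":0,"tz":0,"roll":0},{"tx":0,"ty":0,"tz":0,"roll":0},{"tx":0,"ty":0,"tz":0,"roll":0},{"tx":0,"ty":0,"tz":0,"roll":0},{"tx":0,"ty":0,"tz":0,"roll":0},{"tx":0,"ty":0,"tz":0,"roll":0}]' 75 22
python3 -m handwheel '[{"tx":0,"ty":0,"tz":-10,"roll":0},{"tx":0,"ty":0,"tz":-20,"roll":0},{"tx":0,"ty":0,"tz":-30,"roll":0},{"tx":0,"ty":0,"tz":-35,"roll":0},{"tx":0,"ty":0,"tz":-35,"roll":0},{"tx":0,"ty":0,"tz":-30,"roll":0},{"tx":0,"ty":0,"tz":-20,"roll":0},{"tx":0,"ty":0,"tz":-10,"roll":0},{"tx":0,"ty":0,"tz":0,"roll":0}]'
python3 - <<'E'
from h import *
im,d=optics.get_image("top"); X=cloud("top",d)
m=np.zeros((384,512),bool);m[195:262,290:385]=1;m&=(X[...,2]>.01)&(X[...,2]<.09)
k,l,s,c=cv2.connectedComponentsWithStats(m.astype(np.uint8))
for i in range(1,k):
    if s[i,4]>8:print(s[i],X[l==i].mean(0).round(3),X[l==i].max(0).round(3),X[l==i].min(0).round(3))
cv2.imwrite("pics/t2.png",im[150:300,130:400,::-1].repeat(2,0).repeat(2,1))
E
python3 go.py 0.437 0.182 0.2
python3 - <<'E'
# bar from wrist picture w1
from h import *
from scipy.spatial.transform import Rotation as R
f=np.load("pics/w1.npz");im=f["im"];p=par("wrist");K=p["mtx"];T=p["tool_from_camera"];Rm=R.from_rotvec(f["r"]).as_matrix()
def wr(uv,z):
    q=(np.array(uv)-K[:2,2])/K[0,0];th=np.hypot(*q);c=np.r_[np.sin(th)*q/th,np.cos(th)]
    r=Rm@T[:3,:3]@c;o=f["p"]+Rm@T[:3,3];return o+r*(z-o[2])/r[2]
m=np.zeros((384,512),np.uint8);m[70:205,128:165]=1
m&=(im.max(2)<75).astype(np.uint8)
k,l,s,c=cv2.connectedComponentsWithStats(m);i=1+s[1:,4].argmax();print(s[i],c[i])
ys,xs=np.where((l==i));P=[]
for v in range(100,175,5):
    r=xs[ys==v]
    if len(r): P.append(wr((r.mean(),v),.1));print(v,r.min(),r.max(),P[-1].round(4))
for uv in ((141,85),(145,190)): print(wr(uv,.1).round(4))
E
```

```text
t: 8.82
tool_pos: [0.5126, -0.2588, 0.0108]
tool_rot: [-2.317, -2.122, -0.0]
contact_force: [0.0, 0.8, 0.3]
opening: 0.0749
grip_force: 0.0
t: 9.57
tool_pos: [0.514, -0.2597, 0.2048]
tool_rot: [2.312, 2.117, 0.002]
contact_force: [0.4, -0.2, 0.2]
opening: 0.0752
grip_force: 0.0
[315 206   9  40 191] [ 0.522 -0.171  0.017] [ 0.575 -0.159  0.024] [ 0.468 -0.183  0.01 ]
[302 210  12  13 127] [ 0.546 -0.138  0.037] [ 0.562 -0.122  0.043] [ 0.53  -0.155  0.01 ]
[344 222  15  14 143] [ 0.515 -0.251  0.043] [ 0.531 -0.239  0.054] [ 0.496 -0.271  0.011]
t 9.62 pos [ 0.513  -0.2591  0.202 ] zaxis [ 0.002 -0.001 -1.   ] F [ 0.4  0.1 -1.5] open 75.0 grip 0.0
yaw of tool y -0.088 roll needed to -0.088: -0.0
tool shift mm [ 432.7 -114.5    1.3]
[ 138   80   27  119 1158] [147.48877375 143.55872193]
100 140 144 [0.4387 0.2208 0.1   ]
105 140 144 [0.4382 0.2161 0.1   ]
110 140 145 [0.4381 0.2115 0.1   ]
115 141 145 [0.438  0.2068 0.1   ]
120 141 145 [0.4374 0.2022 0.1   ]
125 141 145 [0.4368 0.1976 0.1   ]
130 141 145 [0.4362 0.193  0.1   ]
135 142 145 [0.436  0.1883 0.1   ]
140 142 146 [0.4358 0.1836 0.1   ]
145 142 146 [0.4351 0.1789 0.1   ]
150 142 146 [0.4343 0.1743 0.1   ]
155 143 147 [0.4346 0.1694 0.1   ]
160 143 147 [0.4338 0.1647 0.1   ]
165 143 149 [0.434  0.1599 0.1   ]
170 139 149 [0.4312 0.1553 0.1   ]
[0.4393 0.2348 0.1   ]
[0.4286 0.1357 0.1   ]
```

View pics/t2.png

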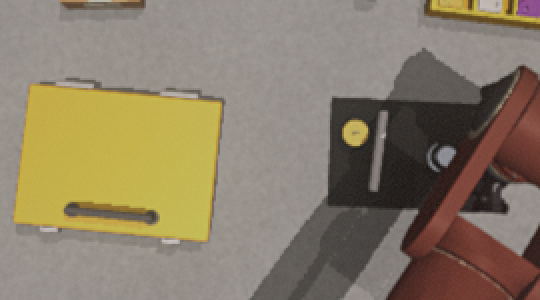

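Loupe stands upright on the mat at crop (441,156), cylinder and rod unmoved. The refined bar middle is (0.436, 0.182). Go above the bar.

```bash
python3 -m handwheel '[{"tx":20,"ty":-5,"tz":0,"roll":0},{"tx":38,"ty":-10,"tz":0,"roll":0},{"tx":39,"ty":-10,"tz":0,"roll":0},{"tx":39,"ty":-10,"tz":0,"roll":0},{"tx":39,"ty":-10,"tz":0,"roll":0},{"tx":39,"ty":-10,"tz":0,"roll":0},{"tx":39,"ty":-10,"tz":0,"roll":0},{"tx":39,"ty":-10,"tz":0,"roll":0},{"tx":39,"ty":-10,"tz":0,"roll":0},{"tx":39,"ty":-10,"tz":0,"roll":0},{"tx":36,"ty":-10,"tz":0,"roll":0},{"tx":20,"ty":-10,"tz":0,"roll":0}]' 60 40
python3 -m handwheel '[{"tx":0,"ty":0,"tz":0,"roll":0},{"tx":0,"ty":0,"tz":0,"roll":0},{"tx":0,"ty":0,"tz":0,"roll":0},{"tx":0,"ty":0,"tz":0,"roll":0}]'
python3 go.py 0.4362 0.182 0.081
```

```text
t: 10.62
tool_pos: [0.4333, 0.1784, 0.198]
tool_rot: [-2.312, -2.123, 0.005]
contact_force: [0.5, -0.1, -1.1]
opening: 0.06
grip_force: 0.0
t: 10.95
tool_pos: [0.4354, 0.1746, 0.1997]
tool_rot: [-2.318, -2.119, 0.003]
contact_force: [0.4, -0.6, -0.0]
opening: 0.0599
grip_force: 0.0
t 10.95 pos [0.4354 0.1746 0.1997] zaxis [-0.002 -0.001 -1.   ] F [ 0.4 -0.6 -0. ] open 59.9 grip 0.0
yaw of tool y -0.0896 roll needed to -0.088: -0.0016
tool shift mm [  7.5   0.4 118.7]
```

```bash
python3 -m handwheel '[{"tx":7,"ty":0,"tz":10,"roll":0},{"tx":0,"ty":0,"tz":25,"roll":0},{"tx":0,"ty":0,"tz":30,"roll":0},{"tx":0,"ty":0,"tz":25,"roll":0},{"tx":0,"ty":0,"tz":15,"roll":0},{"tx":0,"ty":0,"tz":8,"roll":0},{"tx":0,"ty":0,"tz":5,"roll":0},{"tx":0,"ty":0,"tz":0,"roll":0},{"tx":0,"ty":0,"tz":0,"roll":0},{"tx":0,"ty":0,"tz":0,"roll":0}]'
python3 - <<'E'
from h import *
from scipy.spatial.transform import Rotation as R
o=ctrl.get_obs(); im,d=optics.get_image("wrist"); cv2.imwrite("pics/w3.png",im[:,:,::-1])
E
python3 go.py 0.4362 0.182 0.081
```

```text
t: 11.78
tool_pos: [0.4372, 0.1828, 0.0842]
tool_rot: [2.316, 2.12, 0.004]
contact_force: [0.0, 0.6, 0.0]
opening: 0.0595
grip_force: 0.0
t 11.83 pos [0.4372 0.1829 0.0843] zaxis [ 0.003  0.001 -1.   ] F [ 0.2 -1.4  0.4] open 60.0 grip 0.0
yaw of tool y -0.0881 roll needed to -0.088: -0.0001
tool shift mm [-1.  -1.   3.3]
```

View pics/w3.png

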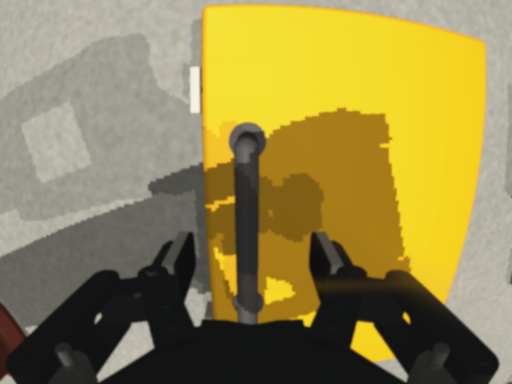

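Bar at u≈247 with the pads at u≈193 and 312, whose middle is about 252: the tool is about 2 mm too far along +ty. Correct, close lightly and check the side force.

```bash
python3 -m handwheel '[{"tx":0,"ty":-1,"tz":1,"roll":0},{"tx":0,"ty":-1,"tz":1,"roll":0},{"tx":0,"ty":0,"tz":1,"roll":0},{"tx":0,"ty":0,"tz":0,"roll":0},{"tx":0,"ty":0,"tz":0,"roll":0},{"tx":0,"ty":0,"tz":0,"roll":0},{"tx":0,"ty":0,"tz":0,"roll":0},{"tx":0,"ty":0,"tz":0,"roll":0}]' 18 20
python3 go.py 0.4362 0.182 0.081
python3 -m handwheel '[{"tx":0,"ty":0,"tz":0,"roll":0},{"tx":0,"ty":0,"tz":0,"roll":0},{"tx":0,"ty":0,"tz":0,"roll":0},{"tx":0,"ty":0,"tz":0,"roll":0},{"tx":0,"ty":0,"tz":0,"roll":0},{"tx":0,"ty":0,"tz":0,"roll":0}]' 5 20
python3 go.py 0.4362 0.182 0.081
```

```text
t: 12.5
tool_pos: [0.4341, 0.1828, 0.0798]
tool_rot: [2.317, 2.122, 0.0]
contact_force: [0.7, -0.3, -0.2]
opening: 0.0175
grip_force: 0.0
t 12.5 pos [0.4341 0.1828 0.0798] zaxis [ 0.  0. -1.] F [ 0.7 -0.3 -0.2] open 17.5 grip 0.0
yaw of tool y -0.088 roll needed to -0.088: -0.0
tool shift mm [-0.7  2.1 -1.2]
t: 13.0
tool_pos: [0.4346, 0.1828, 0.0799]
tool_rot: [2.316, 2.121, 0.002]
contact_force: [4.4, -0.2, -2.9]
opening: 0.0102
grip_force: 20.5
t 13.0 pos [0.4346 0.1828 0.0799] zaxis [ 0.001  0.    -1.   ] F [ 4.4 -0.2 -2.9] open 10.2 grip 20.5
yaw of tool y -0.0881 roll needed to -0.088: -0.0001
tool shift mm [-0.7  1.6 -1.1]
```

```bash
python3 -m handwheel '[{"tx":0,"ty":0.5,"tz":0,"roll":0},{"tx":0,"ty":0,"tz":0,"roll":0},{"tx":0,"ty":0,"tz":0,"roll":0},{"tx":0,"ty":0,"tz":0,"roll":0}]' 5 45
python3 go.py
python3 -m handwheel '[{"tx":0,"ty":0.1,"tz":-0.5,"roll":0},{"tx":0,"ty":0.1,"tz":-0.5,"roll":0},{"tx":0,"ty":0.1,"tz":-0.5,"roll":0},{"tx":0,"ty":0.1,"tz":-0.5,"roll":0},{"tx":0,"ty":0,"tz":0,"roll":0},{"tx":0,"ty":0,"tz":0,"roll":0},{"tx":0,"ty":0,"tz":0,"roll":0}]'
python3 go.py
```

```text
t: 13.33
tool_pos: [0.4346, 0.1828, 0.08]
tool_rot: [2.317, 2.122, -0.0]
contact_force: [2.7, -1.0, -0.1]
opening: 0.0095
grip_force: 43.8
t 13.33 pos [0.4346 0.1828 0.08  ] zaxis [-0. -0. -1.] F [ 2.7 -1.  -0.1] open 9.5 grip 43.8
yaw of tool y -0.088 roll needed to -0.088: 0.0
t: 13.92
tool_pos: [0.4346, 0.1828, 0.0801]
tool_rot: [-2.317, -2.121, -0.0]
contact_force: [7.7, 1.3, -10.6]
opening: 0.0091
grip_force: 43.8
t 13.92 pos [0.4346 0.1828 0.0801] zaxis [-0.  0. -1.] F [  7.7   1.3 -10.6] open 9.1 grip 43.8
yaw of tool y -0.0881 roll needed to -0.088: -0.0001
```

```bash
python3 -m handwheel '[{"tx":0,"ty":0.3,"tz":-0.3,"roll":0},{"tx":0,"ty":0.3,"tz":-0.3,"roll":0},{"tx":0,"ty":0.3,"tz":-0.4,"roll":0},{"tx":0,"ty":0,"tz":0,"roll":0},{"tx":0,"ty":0,"tz":0,"roll":0},{"tx":0,"ty":0,"tz":0,"roll":0}]'
python3 go.py
```

```text
t: 14.42
tool_pos: [0.4346, 0.1828, 0.0802]
tool_rot: [-2.316, -2.12, 0.002]
contact_force: [7.4, 2.1, -14.5]
opening: 0.0095
grip_force: 43.6
t 14.42 pos [0.4346 0.1828 0.0802] zaxis [-0.002  0.    -1.   ] F [  7.4   2.1 -14.5] open 9.5 grip 43.6
yaw of tool y -0.0881 roll needed to -0.088: -0.0001
```

```bash
python3 -m handwheel '[{"tx":0,"ty":0.4,"tz":-0.3,"roll":0},{"tx":0,"ty":0.4,"tz":-0.3,"roll":0},{"tx":0,"ty":0.4,"tz":-0.4,"roll":0},{"tx":0,"ty":0,"tz":0,"roll":0},{"tx":0,"ty":0,"tz":0,"roll":0},{"tx":0,"ty":0,"tz":0,"roll":0}]'
python3 go.py
```

```text
t: 14.92
tool_pos: [0.4347, 0.1828, 0.0805]
tool_rot: [-2.314, -2.119, 0.005]
contact_force: [5.6, 4.2, -13.4]
opening: 0.0093
grip_force: 43.7
t 14.92 pos [0.4347 0.1828 0.0805] zaxis [-0.005  0.001 -1.   ] F [  5.6   4.2 -13.4] open 9.3 grip 43.7
yaw of tool y -0.0881 roll needed to -0.088: -0.0001
```

```bash
python3 -m handwheel '[{"tx":0,"ty":0.3,"tz":-0.3,"roll":0},{"tx":0,"ty":0.3,"tz":-0.3,"roll":0},{"tx":0,"ty":0.3,"tz":-0.4,"roll":0},{"tx":0,"ty":0,"tz":0,"roll":0},{"tx":0,"ty":0,"tz":0,"roll":0},{"tx":0,"ty":0,"tz":0,"roll":0}]'
python3 go.py
python3 -m handwheel '[{"tx":0,"ty":0.2,"tz":-0.3,"roll":0},{"tx":0,"ty":0.2,"tz":-0.3,"roll":0},{"tx":0,"ty":0.2,"tz":-0.4,"roll":0},{"tx":0,"ty":0,"tz":0,"roll":0},{"tx":0,"ty":0,"tz":0,"roll":0},{"tx":0,"ty":0,"tz":0,"roll":0}]'
python3 go.py
```

```text
t: 15.42
tool_pos: [0.4359, 0.1826, 0.0842]
tool_rot: [-2.314, -2.119, 0.007]
contact_force: [-5.2, 2.6, -2.8]
opening: 0.0094
grip_force: 44.9
t 15.42 pos [0.4359 0.1826 0.0842] zaxis [-0.006 -0.    -1.   ] F [-5.2  2.6 -2.8] open 9.4 grip 44.9
yaw of tool y -0.0878 roll needed to -0.088: 0.0002
t: 15.92
tool_pos: [0.4365, 0.1826, 0.086]
tool_rot: [-2.314, -2.119, 0.007]
contact_force: [-7.0, 3.1, -1.1]
opening: 0.0095
grip_force: 44.9
t 15.92 pos [0.4365 0.1826 0.086 ] zaxis [-0.006 -0.    -1.   ] F [-7.   3.1 -1.1] open 9.5 grip 44.9
yaw of tool y -0.0878 roll needed to -0.088: 0.0002
```

First grip of the seal passed: lid about 6 mm up and on the arc. Ease on, letting the forward lead decay.

```bash
python3 -m handwheel '[{"tx":0,"ty":-0.3,"tz":-0.3,"roll":0},{"tx":0,"ty":0,"tz":-0.3,"roll":0},{"tx":0,"ty":0,"tz":-0.4,"roll":0},{"tx":0,"ty":0,"tz":0,"roll":0},{"tx":0,"ty":0,"tz":0,"roll":0},{"tx":0,"ty":0,"tz":0,"roll":0}]'
python3 go.py
python3 -m handwheel '[{"tx":0,"ty":0,"tz":-0.3,"roll":0},{"tx":0,"ty":0,"tz":-0.3,"roll":0},{"tx":0,"ty":0,"tz":-0.4,"roll":0},{"tx":0,"ty":0,"tz":0,"roll":0},{"tx":0,"ty":0,"tz":0,"roll":0},{"tx":0,"ty":0,"tz":0,"roll":0}]'
python3 go.py
```

```text
t: 16.42
tool_pos: [0.4373, 0.1825, 0.0884]
tool_rot: [-2.315, -2.12, 0.005]
contact_force: [-7.8, 0.8, 3.1]
opening: 0.0094
grip_force: 45.4
t 16.42 pos [0.4373 0.1825 0.0884] zaxis [-0.004 -0.    -1.   ] F [-7.8  0.8  3.1] open 9.4 grip 45.4
yaw of tool y -0.0878 roll needed to -0.088: 0.0002
t: 16.92
tool_pos: [0.4373, 0.1825, 0.0886]
tool_rot: [-2.315, -2.12, 0.004]
contact_force: [-5.7, 2.2, -1.4]
opening: 0.0094
grip_force: 45.0
t 16.92 pos [0.4373 0.1825 0.0886] zaxis [-0.003 -0.    -1.   ] F [-5.7  2.2 -1.4] open 9.4 grip 45.0
yaw of tool y -0.0878 roll needed to -0.088: 0.0002
```

```bash
python3 -m handwheel '[{"tx":0,"ty":0.1,"tz":-0.5,"roll":0},{"tx":0,"ty":0.2,"tz":-0.8,"roll":0},{"tx":0,"ty":0.3,"tz":-0.8,"roll":0},{"tx":0,"ty":0.3,"tz":-0.8,"roll":0},{"tx":0,"ty":0.3,"tz":-0.8,"roll":0},{"tx":0,"ty":0.3,"tz":-0.8,"roll":0},{"tx":0,"ty":0.3,"tz":-0.8,"roll":0},{"tx":0,"ty":0.3,"tz":-0.5,"roll":0},{"tx":0,"ty":0,"tz":0,"roll":0},{"tx":0,"ty":0,"tz":0,"roll":0},{"tx":0,"ty":0,"tz":0,"roll":0}]'
python3 go.py .4426 .182 .1019
```

```text
t: 17.83
tool_pos: [0.4392, 0.1823, 0.0941]
tool_rot: [-2.315, -2.12, 0.004]
contact_force: [-6.9, 2.0, -0.7]
opening: 0.0091
grip_force: 44.7
t 17.83 pos [0.4392 0.1823 0.0941] zaxis [-0.003 -0.    -1.   ] F [-6.9  2.  -0.7] open 9.1 grip 44.7
yaw of tool y -0.0879 roll needed to -0.088: 0.0001
tool shift mm [-0.   3.4 -7.8]
```

```bash
python3 -m handwheel '[{"tx":0,"ty":0,"tz":-0.5,"roll":0},{"tx":0,"ty":0.2,"tz":-0.8,"roll":0},{"tx":0,"ty":0.3,"tz":-0.8,"roll":0},{"tx":0,"ty":0.3,"tz":-0.8,"roll":0},{"tx":0,"ty":0.3,"tz":-0.8,"roll":0},{"tx":0,"ty":0.3,"tz":-0.8,"roll":0},{"tx":0,"ty":0.3,"tz":-0.8,"roll":0},{"tx":0,"ty":0.3,"tz":-0.8,"roll":0},{"tx":0,"ty":0.3,"tz":-0.5,"roll":0},{"tx":0,"ty":0,"tz":0,"roll":0},{"tx":0,"ty":0,"tz":0,"roll":0},{"tx":0,"ty":0,"tz":0,"roll":0}]'
python3 go.py .4426 .182 .1019
```

```text
t: 18.83
tool_pos: [0.4418, 0.1821, 0.1005]
tool_rot: [-2.316, -2.121, 0.003]
contact_force: [-5.8, 2.3, -1.3]
opening: 0.0095
grip_force: 44.6
t 18.83 pos [0.4418 0.1821 0.1005] zaxis [-0.003 -0.    -1.   ] F [-5.8  2.3 -1.3] open 9.5 grip 44.6
yaw of tool y -0.0879 roll needed to -0.088: 0.0001
tool shift mm [-0.   0.8 -1.4]
```

```bash
python3 -m handwheel '[{"tx":0,"ty":0.2,"tz":-0.5,"roll":0},{"tx":0,"ty":0.3,"tz":-0.5,"roll":0},{"tx":0,"ty":0.2,"tz":-0.4,"roll":0},{"tx":0,"ty":0,"tz":0,"roll":0},{"tx":0,"ty":0,"tz":0,"roll":0},{"tx":0,"ty":0,"tz":0,"roll":0}]'
python3 go.py .4426 .182 .1019
python3 - <<'E'
from h import *
ex=np.array([.996,-.088]);c=np.array([.5075,.1775])
for n,box in (("top",(135,185,245,275)),("scene",(270,120,370,190))):
    im,d=optics.get_image(n);X=cloud(n,d);hsv=cv2.cvtColor(im,cv2.COLOR_RGB2HSV)
    cv2.imwrite(f"pics/{n}3.png",im[:,:,::-1])
    def fit(im,X):
        hsv=cv2.cvtColor(im,cv2.COLOR_RGB2HSV)
        B=np.zeros((384,512),bool);B[box[1]:box[3],box[0]:box[2]]=1
        m=B&(hsv[...,1]>150)&(abs(hsv[...,0].astype(int)-26)<8)&(X[...,2]>.06)&(X[...,2]<.11)
        q=X[m];s=(q[:,:2]-c)@ex;k=(s>-.085)&(s<.08);s,z=s[k],q[k,2]
        for _ in range(3):
            a=np.polyfit(s,z,1);r=abs(z-np.polyval(a,s));g=r<.004;s,z=s[g],z[g]
        return len(s),a,np.arctan(-a[0])
    f=np.load(f"pics/{n}0.npz");print(n,"before",fit(f["im"],cloud(n,f["d"])),"now",fit(im,X))
E
```

```text
t: 19.33
tool_pos: [0.4423, 0.1821, 0.1018]
tool_rot: [-2.316, -2.12, 0.004]
contact_force: [-5.2, 2.4, -2.4]
opening: 0.0092
grip_force: 44.5
t 19.33 pos [0.4423 0.1821 0.1018] zaxis [-0.003 -0.    -1.   ] F [-5.2  2.4 -2.4] open 9.2 grip 44.5
yaw of tool y -0.088 roll needed to -0.088: 0.0
tool shift mm [-0.   0.3 -0.1]
top before (4595, array([0.00035216, 0.06899779]), np.float64(-0.00035215973401504265)) now (4195, array([-0.13921256,  0.08123125]), np.float64(0.1383235526466709))
scene before (3359, array([-0.0003282 ,  0.06749897]), np.float64(0.00032819975325310544)) now (3961, array([-0.13797095,  0.07978701]), np.float64(0.1371053490600166))
```

View pics/scene3.png

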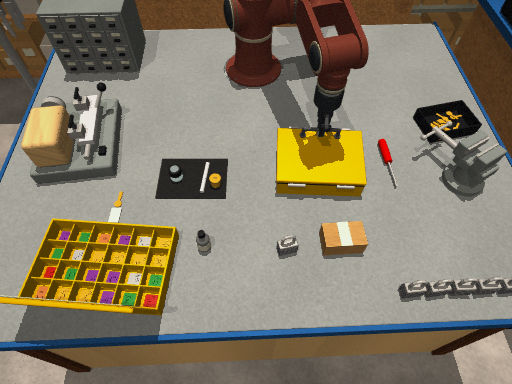

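The lid is held ajar at 0.137 to 0.138 rad, so its front edge is about 25 mm up. The loupe stands on the mat at (176,172), and nothing else has moved. Hand in.

```bash
python3 -m handwheel '[{"tx":0,"ty":0,"tz":0,"roll":0},{"tx":0,"ty":0,"tz":0,"roll":0},{"tx":0,"ty":0,"tz":0,"roll":0},{"tx":0,"ty":0,"tz":0,"roll":0},{"tx":0,"ty":0,"tz":0,"roll":0},{"tx":0,"ty":0,"tz":0,"roll":0}]'
python3 -c "
from station import ctrl
print(ctrl.finish_job())"
```

```text
t: 19.93
tool_pos: [0.4424, 0.1821, 0.1018]
tool_rot: [-2.316, -2.12, 0.004]
contact_force: [-4.9, 2.3, -2.1]
opening: 0.0094
grip_force: 44.5
the job is handed in; nothing more can be done
None
```

The job is handed in at 19.9 s: the loupe stands upright on the free half of the mat (gripped at about 22 N), and the lid was eased past its seal and is still held ajar at about 0.138 rad, its front edge about 25 mm up.

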